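# Pack the lower tier of a dental lab case tray under its hinged divider flap

## Robot

A 6-joint arm with a two-finger parallel gripper is mounted at the origin on the work surface. World frame = base frame: x ahead of the robot, y to its left, z up, the work surface at z = 0. Lengths are in m, angles in degrees, forces in N, time in s.
With the tool pointing down it reaches from about 0.25 to 0.725 m from the base axis. Payload 9.7 kg.
Tool frame: the origin (TCP) lies at the very end of the fingers, on their centre line; the grasp point (between the pads) lies 19 mm behind it (bot.grip_depth is the distance from the TCP to the grasp point, in m); z points along the fingers, y is the direction in which the jaws open and shut (so a half turn about z gives the same grasp; the last joint's range is limited). The gripper opens to 85 mm and grips with 20 to 120 N. Pads are 22 mm wide; open, the fingers measure 114 mm over their backs; the gripper's body (76 mm by 85 mm) begins 54 mm behind the grasp point. The pads swing forward as they close: fully open they stand 13 mm farther back than shut.
Start: joints at [-75.63, 4.979, 10.078, 95.1, 0, 90], TCP at [0.136, -0.533, 0.231] pointing down, gripper open.
Joint ranges: [-179.16, 179.16], [-48.56, 103.87], [-65.8, 70.77], [-126.05, 130.52], [-82.76, 87.17], [-180, 180]. Speed limits (degrees/s): [127.2, 127.2, 147.25, 180, 180, 180].

## Interface

Orientations are given as [roll, pitch, yaw] about the fixed x, y, z axes, in that order (R = Rz(yaw) Ry(pitch) Rx(roll)).
In Python, from workcell import bot, viewer gives the robot as it stands.
- The arm moves only by the tool arm_command, never from a script. Its argument "motion" is a list of rows, each a list of 3 entries, a list of its own where there are three numbers: the opening, from 0 (shut) to 1 (fully open), then the shift along the tool's x, y, z in units of 60 mm (1.0 is 60 mm), then the turn, a rotation vector about the tool's x, y, z in units of 6 degrees (1.0 is 6 degrees). A call has 1 to 12 rows; each row shifts and turns the commanded pose from where the row before left it, along the tool's axes as they then stand; what a row does not reach is not made up. A row lasts 1/8 s, in which the tool goes at most 62.5 mm and 10.7 degrees, less where a joint would pass 70% of its speed; a pose out of reach is approached as far as the arm can. A call is refused whole if a number of a shift passes 1 or a number of a turn 1, either way. A call with a gripper value outside its range is refused whole. The fingers move at their own pace and stop on an object; "newtons" is the grip in N (left out, the last holds). Time passes only in rows, so rows that do not move let the fingers close. It gives the time, the measured TCP pose, the force and the opening at its end, in the units of the state.
- bot.get_obs(): the state, without advancing time (a new reading comes with each control period).
- viewer.camera(name): name is "scene" or "side" or "wrist"; returns the picture (480x640x3 uint8, blue, green, red); there is no depth.
- viewer.calibration(name): a dict with "fx", "fy", "cx", "cy" (pixels), "T" (4x4, takes a point from camera to world coordinates). Camera axes: x right, y down, z forward; pixel columns grow to the right and rows downward; lengths in m; the calibration is good to about 2 mm. A picture is of the moment at which its call begins: read the wrist's pose just before it. calibration takes no time and is no camera call; for the wrist camera it gives the pose at the moment of the call.
- bot.job_done(): hands the job in, once; it reports no verdict.
The state is a dict: "time": time; "q": joint angles; "qd": joint speeds; "joint_efforts": joint torques, N m; "ee_pos": TCP position; "tcp_rot": TCP orientation; "wrist_force": force on the tool from outside, world axes, zero at the start; "torque": the same for the moment, N m; "opening": finger opening in m.
Only numpy, scipy, OpenCV 4.12 (cv2) and the standard library are available. Lean on these libraries where they do the work, as an engineer would, in place of code of your own. Each camera call takes 0.05 s, during which the arm holds its last target.

## Task

Get the two-tier case tray ready for a clinic visit: swing its hinged divider flap up until it stands about upright, lay the handpiece lengthwise in the long well of the lower tier and stand the upper-jaw plaster model (the one with the filled-in palate) teeth up in the wide well, then swing the flap down again until it lies fully home. Plaster chips, so set the model down rather than dropping it, and leave the other things on the bench where they are.

Things in the scene. Friction and masses are not known exactly. Their poses are not given: they have to be found in the camera images.
- case: White two-tier case tray, fixed, 280 (x) by 195 (y) mm, rim 68 mm high, walls 5 mm, floor 5 mm up. Origin: centre of its underside, z up. Steel divider flap hinged on its +y side. Lower tier, -x to +x: narrow well holding an instrument; long well along y; wide well (at +y) with a small empty well 48 mm wide at its -y side. Dividers between wells are 4 mm thick, tops 28 mm above the bench.
- long_well (a point): Centre of the floor of the long well (84 mm in the case's x, 185 mm in its y), second from the -x wall, 5 mm above the bench; case's axes. The handpiece goes here, its axis along the case's y, either way round.
- model_well (a point): Centre of the floor of the wide well (128 mm in the case's x, 132 mm in its y), 5 mm above the bench; case's axes. The upper-jaw model goes here, any way round.
- flap (a joint): Flap angle, rad: 0 = closed (level, 58 mm above the bench, 10 mm below the rim), 1.57 = upright, stop at 1.9. It turns about the hinge line along the case's x: the free edge rises and moves towards the case's +y. A friction hinge holds it at any angle; 2 to 3 N at the bar moves it; it must be brought or pressed down to close.
- flap_bar (a point): Middle of the round steel bar, 10 mm thick, that is the flap's free edge, 145 mm from the hinge line, parallel to the case's x. Behind its middle is a hand slot 100 mm long, 36 mm wide in the 3 mm plate; before it, when closed, a gap of 35 mm to the wall: it can be pinched from above at any angle, 30 mm free below it. Rubber rests 10 mm high stand on the plate 95 mm either side of its middle.
- flap_hinge (a point): Middle of the flap's hinge line, inside the case's +y wall, 58 mm above the bench; fixed to the case, with the case's axes.
- handpiece: Grey laboratory handpiece lying down, 150 mm long: a round barrel 28 mm thick from -42 to +42 mm, between two six-sided rings 32 mm across flats that stop it rolling, a steel nose at +x and a dark stub at -x. Origin: on its axis at the middle of the barrel, 16 mm above what it lies on; x along its axis. 0.15 to 0.3 kg.
- model: Upper-jaw model of buff plaster: trimmed base 60 mm wide (y) and 56 mm long (x), 20 mm high, with the palate filled in and a horseshoe of teeth on top, 36 mm high in all. Side faces flat from x = -28 to +6 mm, then bevelled to a flat front 30 mm wide at x = +28 mm; the back at x = -28 mm is flat. Origin: centre of its underside; x towards the front teeth, z up. About 0.14 kg. Brittle.
- jar: Bystander: amber glass jar with a white lid, 48 mm across, 60 mm high, standing close to the upper-jaw model. Origin: centre of its underside.
- spatula: Bystander: plaster spatula, 182 mm long, wooden handle 20 mm wide at -x, narrow round-ended steel blade 24 mm wide at +x, lying beside the handpiece, 66 to 78 mm from its axis. Origin: under its middle.
- lower_model: Bystander: lower-jaw buff plaster model, an open horseshoe with no palate, 50 mm by 58 mm, 31 mm high. Origin: centre of its underside.
- pot: Bystander: steel pot 68 mm across and 85 mm high holding brushes and instruments up to 165 mm high. Origin: centre of its underside.
There are look-alikes about, which are no part of the job. Leave any green look-alike of the model alone. There is more than one size of the handpiece; the job needs the larger.

How it is judged (in metres and radians):
On the way, in this order (a step that is already met when the one before it is completed fails the run):
1. the flap is swung up to about upright (past 1.3 rad) (value of joint flap above 1.3 rad), for 0.2 s.
2. handpiece and upper-jaw model both lie in their wells of the lower tier (z of handpiece in the frame of long_well between 0.01 and 0.026 m and x of handpiece in the frame of long_well between -0.03 and 0.03 m and y of handpiece in the frame of long_well between -0.035 and 0.035 m and angle between the x axis of handpiece and the y axis of long_well, either way round below 0.4 rad and z of model in the frame of model_well between -0.005 and 0.008 m and x of model in the frame of model_well between -0.038 and 0.038 m and y of model in the frame of model_well between -0.042 and 0.042 m and angle between model's own z axis and vertical below 0.15 rad), for 0.2 s.
At the end, for the whole second after the job is handed in: The flap is closed (within 0.04 rad of level); under it the handpiece lies flat on the floor of the long well, lengthwise (within 0.4 rad, anywhere in the well), and the upper-jaw model stands teeth up (tilt under 0.15 rad) on the floor of the wide well, anywhere in it, both at rest (all of step 2 and value of joint flap below 0.04 rad and linear speed of each of model, handpiece below 0.02 m/s); the robot touches nothing.
It fails at once if the jar is moved more than 20 mm (distance of jar from where it was at the start of the episode above 0.02 m).
It fails at once if the spatula is moved more than 20 mm (distance of spatula from where it was at the start of the episode above 0.02 m).
It fails at once if the lower-jaw model is moved more than 20 mm (distance of lower_model from where it was at the start of the episode above 0.02 m).
It fails at once if the pot is moved more than 20 mm (distance of pot from where it was at the start of the episode above 0.02 m).
It fails at once if the plaster model is dropped: let go and falling faster than 0.75 m/s (a fall of about 30 mm) (linear speed of model above 0.75 m/s and contact force between the fingers and model below 0.05 N).
It also fails if it takes over 70 s, if anything falls off the work surface, if the arm or the gripper's body presses on something with over 40 N, if the wrist force passes 120 N, or if a joint passes its speed limit or range.

## Working session

There is one attempt and no reset: what is moved stays moved. The work goes in short steps, Python scripts to look and compute and a tool call to move; the robot and the scene stay as the last step left them, time stands still between calls to the robot, and variables do not carry over. Pictures are saved under pics/ and viewed, and the job is handed in when it is done.

Besides the shell and the picture viewer there is one more tool, called after ">>>" in YAML: its name, and indented under it one key for each argument. arm_command: Moves the arm, as the interface text tells. Its arguments: {"type":"object","properties":{"motion":{"type":"array"},"newtons":{"type":"number"}},"required":["motion"]}

```bash
ls; mkdir -p pics; python3 - <<'E'
from workcell import bot, viewer
import cv2
print(bot.get_obs(), bot.grip_depth)
for n in ("scene","side","wrist"):
    c=viewer.calibration(n); print(n,{k:(v if k!='T' else v.round(4).tolist() if hasattr(v,'round') else v) for k,v in c.items()})
    cv2.imwrite(f"pics/{n}0.png",viewer.camera(n))
E
```

```text
pics
{'time': 0.0, 'q': array([-7.56301277e+01,  5.01157894e+00,  1.00349029e+01,  9.51002666e+01,
        4.40542943e-04,  9.00000866e+01]), 'qd': array([-0.05656756, -0.0030084 , -0.04861408, -0.03345209, -0.05406498,
        0.10012123]), 'joint_efforts': array([ 5.48508524e-04, -5.20386350e+01,  4.64806044e+01,  1.62519672e-02,
       -5.11422354e-05,  4.96553992e-05]), 'ee_pos': array([ 0.13644399, -0.53256788,  0.2305825 ]), 'tcp_rot': array([-1.79923057e+02, -4.40426267e-04,  1.43697852e+01]), 'wrist_force': array([ 0.0011234, -0.3014158,  0.6626252]), 'torque': array([ 0.05088151, -0.02000747, -0.01154116]), 'opening': 0.08531565006927783} 0.0187
scene {'fx': 579.967809529631, 'fy': 579.967809529631, 'cx': 315.4083295999124, 'cy': 233.63740577657939, 'T': [[0.1833, 0.5933, -0.7838, 1.6745], [0.983, -0.1009, 0.1534, -0.2264], [0.012, -0.7986, -0.6017, 0.9341], [0.0, 0.0, 0.0, 1.0]]}
side {'fx': 558.8070052293316, 'fy': 558.8070052293316, 'cx': 320.4017426979881, 'cy': 236.71944779857085, 'T': [[0.9861, -0.1192, 0.1156, 0.3688], [-0.166, -0.6948, 0.6998, -0.9616], [-0.0031, -0.7093, -0.7049, 1.0336], [0.0, 0.0, 0.0, 1.0]]}
wrist {'fx': 349.07432420254304, 'fy': 349.07432420254304, 'cx': 322.94761549412095, 'cy': 235.81430895567422, 'T': [[0.2475, -0.925, -0.2882, 0.2093], [-0.9689, -0.2366, -0.0727, -0.5146], [-0.0009, 0.2973, -0.9548, 0.3741], [0.0, 0.0, 0.0, 1.0]]}
```

View pics/scene0.png

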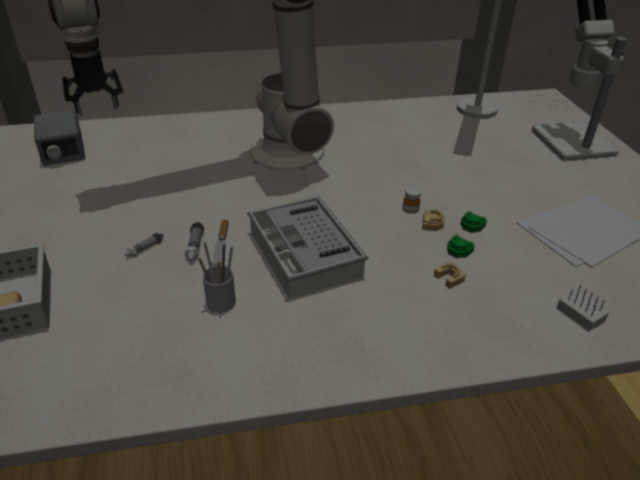

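View pics/side0.png

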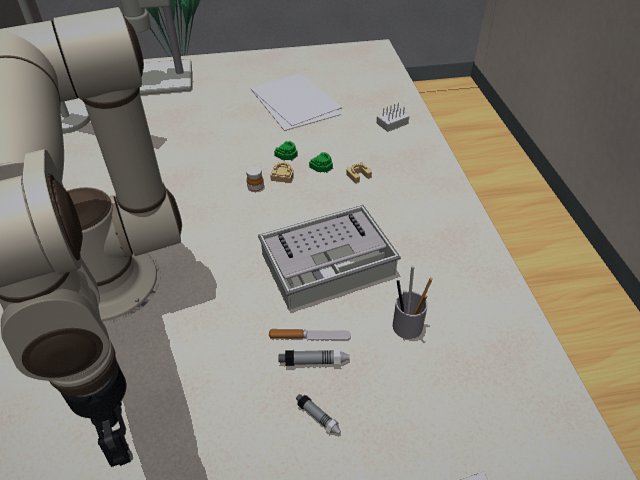

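View pics/wrist0.png

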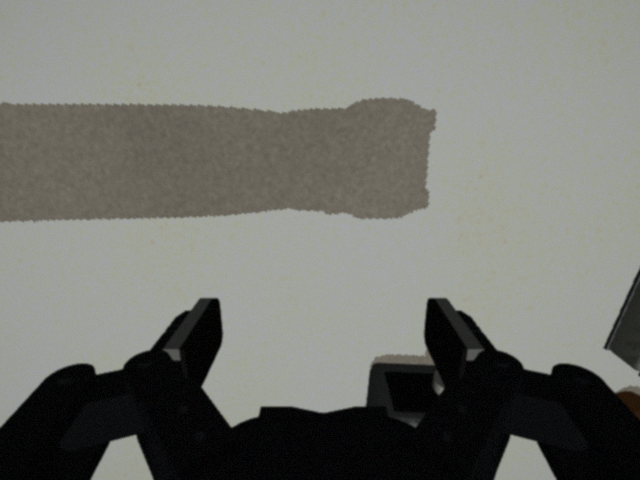

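The side view shows everything. The case is at (330,255), the larger handpiece at (315,358) and a smaller one at (318,413). The spatula is at (310,335), the pot at (410,315) and the jar at (255,180). A filled-palate buff model is at (283,172) and an open buff horseshoe at (358,172). Two green look-alikes are at (286,150) and (321,161). I'll enlarge these to confirm.

```bash
python3 - <<'E'
import cv2, numpy as np
s=cv2.imread('pics/side0.png'); 
cv2.imwrite('pics/side_models.png',cv2.resize(s[135:195,235:385],None,fx=5,fy=5,interpolation=cv2.INTER_CUBIC))
cv2.imwrite('pics/side_case.png',cv2.resize(s[195:315,250:410],None,fx=5,fy=5,interpolation=cv2.INTER_CUBIC))
cv2.imwrite('pics/side_hp.png',cv2.resize(s[315:445,255:435],None,fx=4.4,fy=4.4,interpolation=cv2.INTER_CUBIC))
E
```

```text
(no output)
```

View pics/side_models.png

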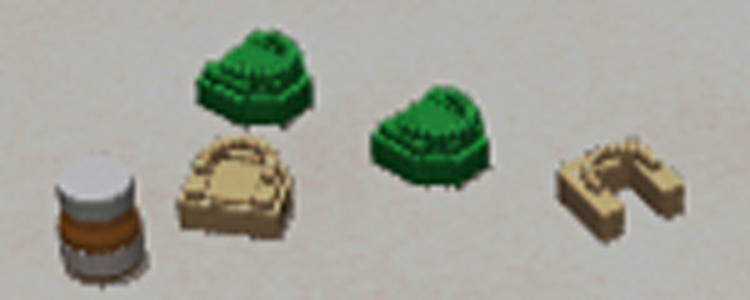

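View pics/side_case.png

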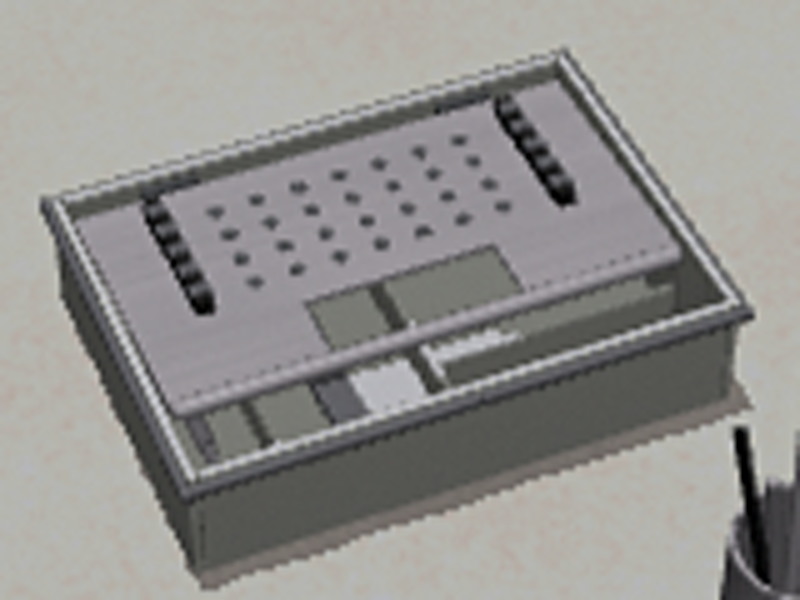

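View pics/side_hp.png

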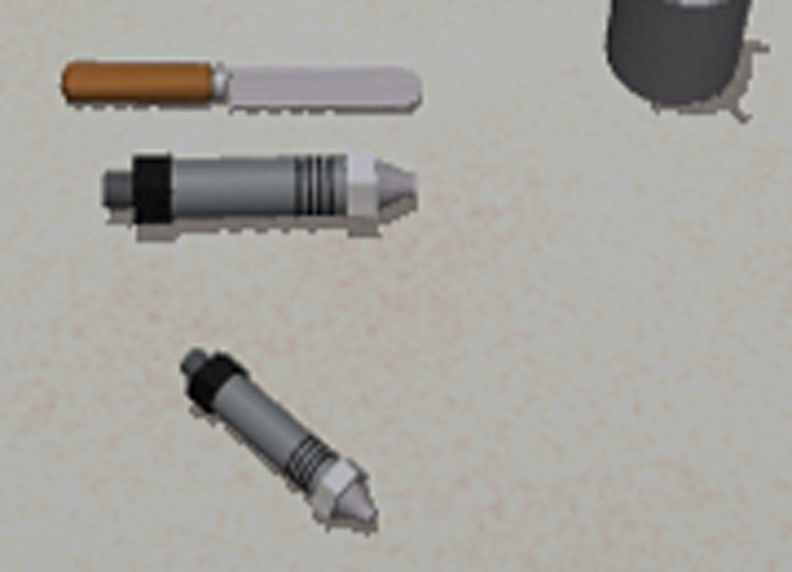

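```bash
cat > h.py <<'E'
import numpy as np, cv2
from workcell import bot, viewer
def ray(cal,u,v,z):
    T=np.array(cal['T']); d=T[:3,:3]@np.array([(u-cal['cx'])/cal['fx'],(v-cal['cy'])/cal['fy'],1.]); o=T[:3,3]
    return (o+d*(z-o[2])/d[2])
def proj(cal,p):
    T=np.array(cal['T']); c=T[:3,:3].T@(np.array(p,float)-T[:3,3]); return c[0]/c[2]*cal['fx']+cal['cx'], c[1]/c[2]*cal['fy']+cal['cy']
E
python3 - <<'E'
from h import *
S=viewer.calibration('side'); C=viewer.calibration('scene')
f=lambda u,v,z,o,k:ray(S,o[0]+u/k,o[1]+v/k,z).round(4)
print('rim outer L,far,R,near')
P=[f(u,v,.068,(250,195),5) for u,v in [(42,203),(565,50),(752,313),(190,492)]]
for p in P: print(p)
for a in range(4): print(np.linalg.norm(P[a]-P[a-1]), np.degrees(np.arctan2(*(P[a]-P[a-1])[[1,0]])))
print('centre',np.mean(P,0))
o=(235,135);k=5
print('model base corners', [f(u,v,0.0,o,k) for u,v in [(180,225),(280,240)]],'back top',[f(u,v,.02,o,k) for u,v in [(178,205),(278,217)]])
print('jar base', f(103,285,0,o,k), 'jar top edges L,R,mid',f(57,190,.06,o,k),f(134,190,.06,o,k),f(95,172,.06,o,k))
print('green', f(255,125,0,o,k), f(430,187,0,o,k))
o=(255,315);k=4.4
print('hp ends z.016',f(103,190,.016,o,k),f(417,190,.016,o,k),'rings',f(133,188,.016,o,k),f(382,186,.016,o,k))
print('spat',f(62,82,.008,o,k),f(422,90,.002,o,k))
print('pot base', f(675,105,0,o,k))
E
python3 - <<'E'
import cv2
s=cv2.imread('pics/scene0.png')
cv2.imwrite('pics/sc1.png',cv2.resize(s[170:330,120:380],None,fx=3,fy=3,interpolation=cv2.INTER_CUBIC))
cv2.imwrite('pics/sc2.png',cv2.resize(s[175:295,390:500],None,fx=5,fy=5,interpolation=cv2.INTER_CUBIC))
E
```

```text
rim outer L,far,R,near
[0.3776 0.0266 0.068 ]
[0.6557 0.0936 0.068 ]
[ 0.7017 -0.1039  0.068 ]
[ 0.4264 -0.1672  0.068 ]
0.19984964348229392 104.13359057245776
0.2860570048084822 13.545592944446815
0.2027862174803801 -76.88890701025741
0.2824835924438798 -167.05099117407664
centre [ 0.54035  -0.037725  0.068   ]
model base corners [array([0.435 , 0.3209, 0.    ]), array([0.4909, 0.2974, 0.    ])] back top [array([0.4345, 0.3145, 0.02  ]), array([0.49  , 0.2938, 0.02  ])]
jar base [0.386  0.2745 0.    ] jar top edges L,R,mid [0.3666 0.289  0.06  ] [0.409  0.2817 0.06  ] [0.3889 0.3016 0.06  ]
green [0.4901 0.4091 0.    ] [0.585  0.3313 0.    ]
hp ends z.016 [ 0.3873 -0.2966  0.016 ] [ 0.5364 -0.322   0.016 ] rings [ 0.4017 -0.2979  0.016 ] [ 0.5202 -0.3169  0.016 ]
spat [ 0.3742 -0.2248  0.008 ] [ 0.5531 -0.256   0.002 ]
pot base [ 0.6771 -0.2849  0.    ]
```

View pics/sc1.png

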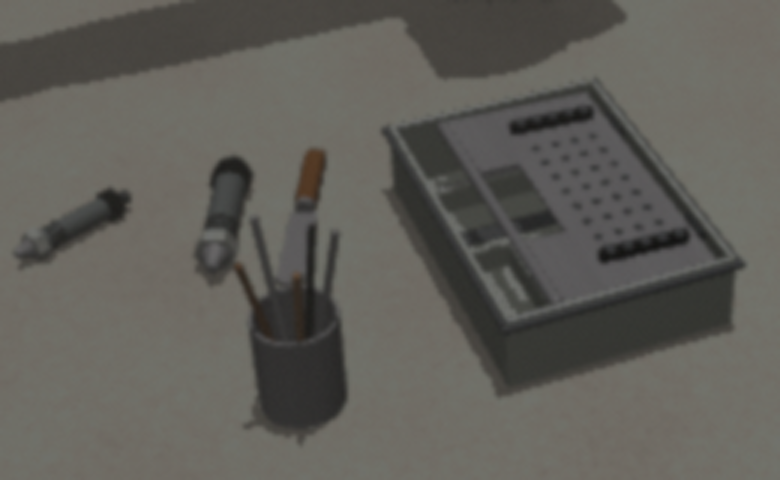

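View pics/sc2.png

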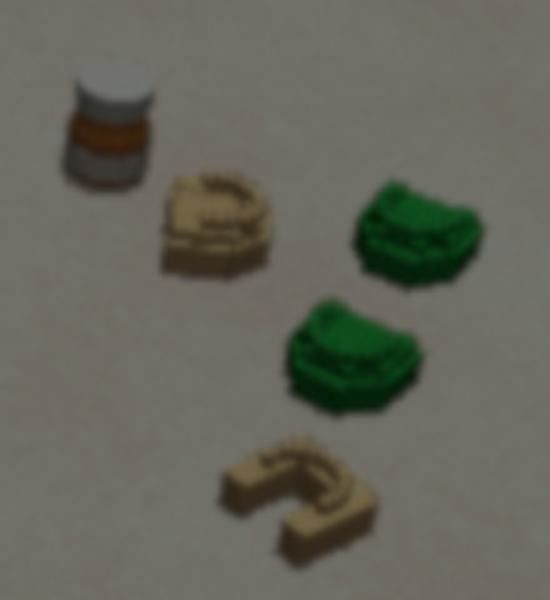

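The buff filled-palate model at side (283,172) is the upper-jaw model. The horseshoe at (358,172) has no palate, and the two green ones are decoys. Of the two handpieces, the one at (315,358) measures 150 mm against about 110 mm for the other, so it is the larger. Next is the flap bar.

>>> arm_command:
  motion:
    - [0.4,[0.85,-0.54,0],[0,0,0.18]]
    - [0.4,[0.85,-0.54,0],[0,0,0]]
    - [0.4,[0.85,-0.54,0],[0,0,0]]
    - [0.4,[0.85,-0.54,0],[0,0,0]]
    - [0.4,[0.85,-0.54,0],[0,0,0]]
    - [0.4,[0.85,-0.54,0],[0,0,0]]
    - [0.4,[0.85,-0.54,0],[0,0,0]]
    - [0.4,[0.85,-0.54,0],[0,0,0]]
    - [0.4,[0.85,-0.54,0],[0,0,0]]
    - [0.4,[0.85,-0.54,0],[0,0,0]]
    - [0.4,[0,0,0],[0,0,0]]

```text
time: 1.52
ee_pos: [0.5593, -0.0964, 0.2297]
tcp_rot: [-179.9, 0.1, 13.5]
wrist_force: [-0.1, -0.1, 0.4]
opening: 0.0343
```

```bash
python3 - <<'E'
from h import *
o=bot.get_obs(); print(o['time'],o['ee_pos'],o['tcp_rot'],o['q'].round(1),o['opening'])
c=viewer.calibration('wrist'); np.save('wc.npy',np.array(c['T']))
cv2.imwrite('pics/w1.png',viewer.camera('wrist'))
E
```

```text
1.525 [ 0.5592865  -0.09644738  0.22972982] [-1.79930414e+02  9.19673086e-02  1.35456560e+01] [ -9.8   7.5  12.7  95.3   0.  156.7] 0.03431947661452508
```

View pics/w1.png

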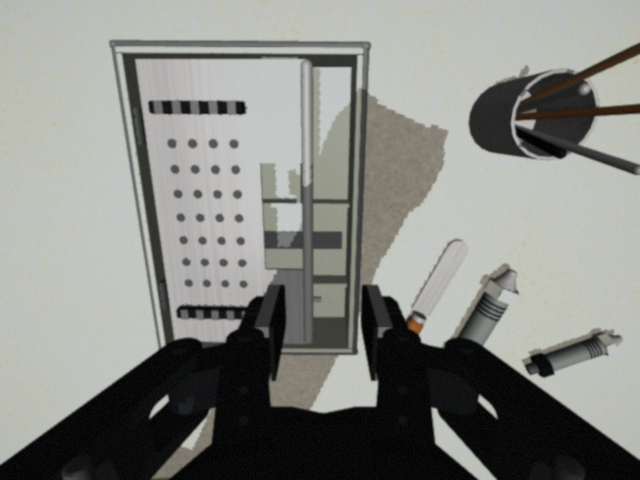

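The wrist view shows the bar running from (307,62) to (306,342). The rim corners are (111,43), (369,43) and (356,352).

```bash
python3 - <<'E'
from h import *
W=viewer.calibration('wrist')
a,b=ray(W,307.5,60,.06),ray(W,306,343,.06); print('bar',a,b,(a+b)/2,np.linalg.norm(a-b),np.degrees(np.arctan2(*(a-b)[[1,0]])))
# rests
for u,v in [(197,107),(213,313)]: print('rest',ray(W,u,v,.068))
P=[ray(W,u,v,.068) for u,v in [(111,43),(370,43),(356,352)]]; print(P, np.linalg.norm(P[0]-P[1]),np.linalg.norm(P[2]-P[1]),'ctr',(P[0]+P[2])/2)
d=P[1]-P[2]; print(np.degrees(np.arctan2(d[1],d[0])))
o=bot.get_obs(); 
t=(a+b)/2-o['ee_pos']; y=np.radians(o['tcp_rot'][2]); print('tool dx,dy', (t[0]*np.cos(y)+t[1]*np.sin(y))/.06,(t[0]*np.sin(y)-t[1]*np.cos(y))/.06)
E
```

```text
bar [ 0.67866215 -0.05677356  0.06      ] [ 0.41804394 -0.11374393  0.06      ] [ 0.54835304 -0.08525875  0.06      ] 0.2667723264444292 12.330723527084123
rest [0.62224632 0.02330577 0.068     ]
rest [ 0.43564561 -0.01629291  0.068     ]
[array([0.65353542, 0.09470737, 0.068     ]), array([ 0.70053479, -0.10228179,  0.068     ]), array([ 0.42496192, -0.16502941,  0.068     ])] 0.2025183150874038 0.2826263799205821 ctr [ 0.53924867 -0.03516102  0.068     ]
12.827479763090809
tool dx,dy -0.10905728211934562 -0.2440641976744762
```

>>> arm_command:
  motion:
    - [0.4,[-0.12,-0.21,0.5],[0,0,0.12]]
    - [0.4,[0,0,0.8],[0,0,0]]
    - [0.4,[0,0,0.8],[0,0,0]]
    - [0.4,[0,0,0.7],[0,0,0]]
    - [0.4,[0,0,0.35],[0,0,0]]
    - [0.4,[0,0,0],[0,0,0]]
    - [0,[0,0,0],[0,0,0]]
    - [0,[0,0,0],[0,0,0]]
    - [0,[0,0,0],[0,0,0]]
    - [0,[0,0,0],[0,0,0]]
  newtons: 30

```text
time: 2.82
ee_pos: [0.5465, -0.0848, 0.043]
tcp_rot: [-179.5, -0.0, 12.7]
wrist_force: [-6.7, 25.2, 0.3]
opening: 0.0087
```

```bash
python3 - <<'E'
from h import *
o=bot.get_obs(); print(o['time'],o['ee_pos'],o['tcp_rot'],o['wrist_force'],o['opening'])
cv2.imwrite('pics/w2.png',viewer.camera('wrist'))
E
```

```text
2.825 [ 0.54651572 -0.08479682  0.04298248] [-1.79507879e+02 -5.89131831e-03  1.27438431e+01] [-6.675249   25.21437558  0.29643898] 0.008718479030896719
```

View pics/w2.png

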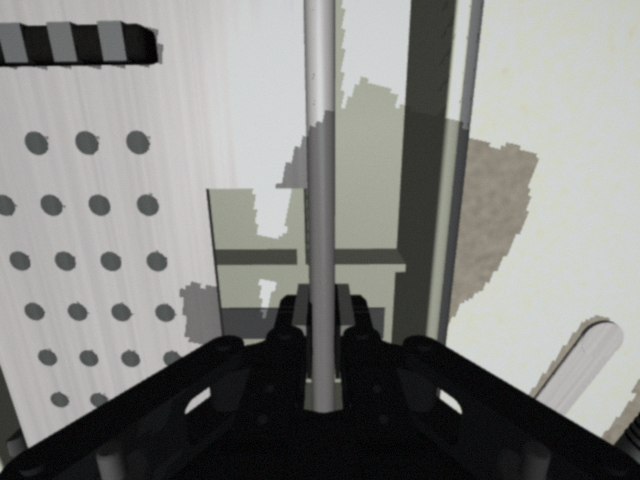

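Bar is pinched, but the 25 N along +y means my command sits slightly short of it radially. I'll add about 2 mm and start the arc.

>>> arm_command:
  motion:
    - [0,[0,-0.03,0],[0,0,0]]
    - [0,[0,-0.027,-0.361],[0,0,0]]
    - [0,[0,-0.081,-0.353],[0,0,0]]
    - [0,[0,-0.133,-0.337],[0,0,0]]
    - [0,[0,0,0],[0,0,0]]

```text
time: 3.5
ee_pos: [0.5426, -0.0683, 0.1055]
tcp_rot: [-179.5, 0.1, 12.8]
wrist_force: [-3.3, 24.7, -13.2]
opening: 0.0086
```

>>> arm_command:
  motion:
    - [0,[0,-0.07,0.03],[0,0,0]]
    - [0,[0,0,0],[0,0,0]]

```text
time: 3.75
ee_pos: [0.5428, -0.0686, 0.1044]
tcp_rot: [-180.0, -0.0, 12.6]
wrist_force: [-4.7, 3.6, -2.4]
opening: 0.0086
```

>>> arm_command:
  motion:
    - [0,[0,-0.182,-0.313],[0,0,0]]
    - [0,[0,-0.226,-0.283],[0,0,0]]
    - [0,[0,-0.266,-0.246],[0,0,0]]
    - [0,[0,-0.3,-0.203],[0,0,0]]
    - [0,[0,0,0],[0,0,0]]

```text
time: 4.38
ee_pos: [0.5293, -0.0103, 0.1679]
tcp_rot: [-180.0, 0.1, 12.7]
wrist_force: [-8.2, 0.7, -3.2]
opening: 0.0087
```

>>> arm_command:
  motion:
    - [0,[0,-0.327,-0.156],[0,0,0]]
    - [0,[0,-0.346,-0.106],[0,0,0]]
    - [0,[0,-0.358,-0.053],[0,0,0]]
    - [0,[0,-0.362,0.0],[0,0,0]]
    - [0,[0,0,0],[0,0,0]]

```text
time: 5.0
ee_pos: [0.5106, 0.0711, 0.1868]
tcp_rot: [-180.0, 0.1, 12.7]
wrist_force: [-9.6, -0.9, 1.5]
opening: 0.0088
```

```bash
python3 - <<'E'
from h import *
o=bot.get_obs(); print(o['time'],o['ee_pos'],o['tcp_rot'],o['wrist_force'],o['opening'],o['q'])
cv2.imwrite('pics/s3.png',viewer.camera('side'))
E
```

```text
5.0 [0.51059003 0.07106867 0.1868088 ] [-1.79999737e+02  6.44335944e-02  1.26577129e+01] [-9.63357279 -0.88791787  1.45897832] 0.008792732044271553 [ 7.92684167e+00 -3.83533847e-01 -3.92596280e-01  9.00551733e+01
 -5.05195827e-03  1.75269132e+02]
```

View pics/s3.png

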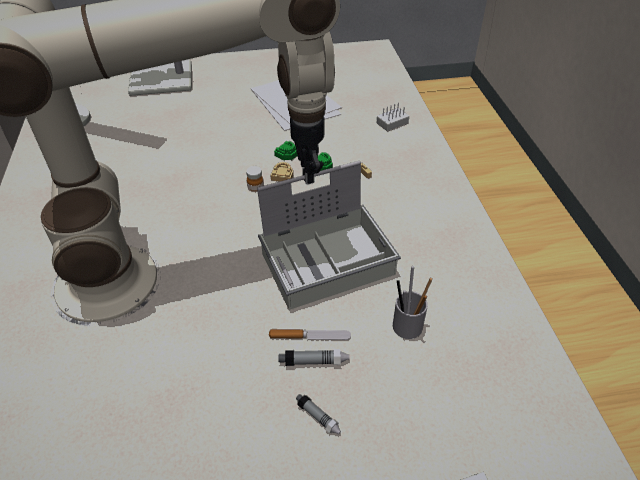

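Flap is at about 1.67 rad by geometry, and the side view agrees. Releasing it and going above the handpiece.

>>> arm_command:
  motion:
    - [0.4,[0,0,0],[0,0,0]]
    - [0.4,[0,0,0],[0,0,0]]
    - [0.4,[0,0,0],[0,0,0]]
    - [0.4,[0,0,-0.7],[0,0,0]]
    - [0.6,[0,0,-0.4],[0,0,0]]
    - [0.6,[-0.3,0.9,0],[0,0,0]]
    - [0.6,[-0.35,0.9,0],[0,0,0]]
    - [0.6,[-0.35,0.9,0],[0,0,0]]
    - [0.6,[-0.35,0.9,0],[0,0,0]]
    - [0.6,[-0.35,0.9,0],[0,0,0]]
    - [0.6,[-0.35,0.9,0],[0,0,0]]
    - [0.6,[-0.1,0.6,0],[0,0,0.93]]

```text
time: 6.55
ee_pos: [0.4639, -0.3123, 0.2514]
tcp_rot: [180.0, -0.0, 6.8]
wrist_force: [0.7, 0.1, 0.1]
opening: 0.051
```

>>> arm_command:
  motion:
    - [0.6,[0,0,0],[0,0,0.93]]
    - [0.6,[0,0,0],[0,0,0.93]]
    - [0.6,[0,0,0],[0,0,0.93]]
    - [0.6,[0,0,0],[0,0,0]]

```text
time: 7.05
ee_pos: [0.4648, -0.3099, 0.2513]
tcp_rot: [180.0, -0.0, -9.7]
wrist_force: [-0.3, 0.1, 0.6]
opening: 0.051
```

```bash
python3 - <<'E'
from h import *
o=bot.get_obs(); print(o['time'],o['ee_pos'],o['tcp_rot'],o['wrist_force'],o['opening'],o['q'].round(1))
cv2.imwrite('pics/w4.png',viewer.camera('wrist'))
E
```

```text
7.05 [ 0.46477589 -0.30988106  0.25129466] [ 1.79989808e+02 -1.84988130e-02 -9.73025237e+00] [-0.29079481  0.06510466  0.6404867 ] 0.05097648812557999 [-33.7   6.7  14.1  97.5  -0.  156. ]
```

View pics/w4.png

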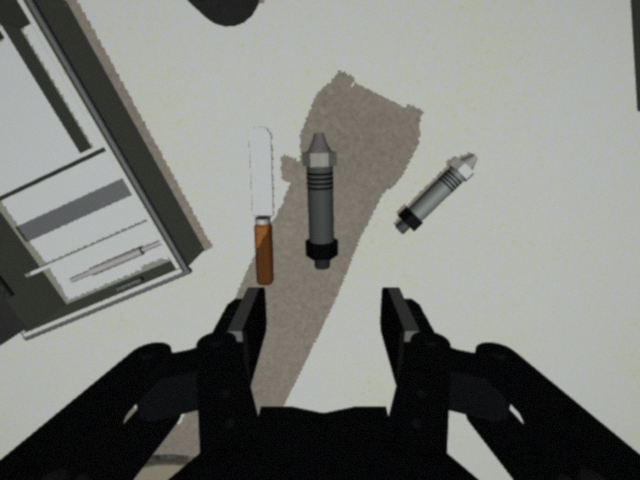

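The handpiece under the gripper runs from its tip at (319,132) to the stub end at (322,268). Ring centres are (319,158) and (321,248).

```bash
python3 - <<'E'
from h import *
W=viewer.calibration('wrist')
a,b=ray(W,319,158,.018),ray(W,321.3,248,.018); m=(a+b)/2
e,f=ray(W,319,132,.016),ray(W,322,269,.016)
print(a,b,m,np.linalg.norm(a-b),np.degrees(np.arctan2(*(a-b)[[1,0]])), e,f,np.linalg.norm(e-f))
o=bot.get_obs(); t=m-o['ee_pos']; y=np.radians(o['tcp_rot'][2]); print((t[0]*np.cos(y)+t[1]*np.sin(y))/.06,(t[0]*np.sin(y)-t[1]*np.cos(y))/.06)
E
```

```text
[ 0.50895172 -0.31404759  0.018     ] [ 0.40929635 -0.29937135  0.018     ] [ 0.45912404 -0.30670947  0.018     ] 0.1007302585743993 -8.377721325111002 [ 0.53488142 -0.31853909  0.016     ] [ 0.3828181  -0.29563972  0.016     ] 0.1537778732009486
-0.10140838238707617 -0.03510811931013063
```

>>> arm_command:
  motion:
    - [0.6,[-0.1,-0.035,0.6],[0,0,-0.2]]
    - [0.6,[0,0,0.9],[0,0,0]]
    - [0.6,[0,0,0.9],[0,0,0]]
    - [0.6,[0,0,0.9],[0,0,0]]
    - [0.6,[0,0,0.6],[0,0,0]]
    - [0.6,[0,0,0.2],[0,0,0]]
    - [0,[0,0,0],[0,0,0]]
    - [0,[0,0,0],[0,0,0]]
    - [0,[0,0,0],[0,0,0]]
    - [0,[0,0,0],[0,0,0]]
  newtons: 40

```text
time: 8.35
ee_pos: [0.4599, -0.3071, 0.0065]
tcp_rot: [179.9, -0.1, -8.5]
wrist_force: [-0.6, 0.3, 6.3]
opening: 0.0265
```

>>> arm_command:
  motion:
    - [0,[0,0,-0.5],[0,0,0]]
    - [0,[0,0,-0.7],[0,0,0]]
    - [0,[0,0,-0.7],[0,0,-0.95]]
    - [0,[0,0,0],[0,0,-0.98]]
    - [0,[0,0,0],[0,0,-0.98]]
    - [0,[0,0,0],[0,0,-0.98]]
    - [0,[0,0,0],[0,0,-0.98]]
    - [0,[0,0,0],[0,0,-0.98]]
    - [0,[0,0,0],[0,0,-0.98]]
    - [0,[0,0,0],[0,0,-0.98]]
    - [0,[0,0,0],[0,0,-0.98]]
    - [0,[0,0,0],[0,0,-0.98]]

```text
time: 9.85
ee_pos: [0.4591, -0.3065, 0.1191]
tcp_rot: [-180.0, 0.0, 50.3]
wrist_force: [0.4, -0.4, -2.2]
opening: 0.0268
```

>>> arm_command:
  motion:
    - [0,[0,0,0],[0,0,-0.98]]
    - [0,[0,0,0],[0,0,-0.98]]
    - [0,[0,0,0],[0,0,-0.98]]
    - [0,[0,0,0],[0,0,-0.98]]
    - [0,[0,0,0],[0,0,-0.98]]
    - [0,[0,0,0],[0,0,-0.98]]
    - [0,[0,0,0],[0,0,-0.98]]
    - [0,[0,0,0],[0,0,-0.98]]
    - [0,[0,0,0],[0,0,-0.94]]
    - [0,[0,0,0],[0,0,0]]

```text
time: 11.1
ee_pos: [0.4591, -0.3066, 0.1191]
tcp_rot: [-180.0, -0.0, 102.7]
wrist_force: [-0.1, -0.5, -2.7]
opening: 0.0265
```

```bash
python3 - <<'E'
from h import *
o=bot.get_obs(); print(o['time'],o['ee_pos'],o['tcp_rot'],o['wrist_force'],o['opening'],o['q'].round(1))
cv2.imwrite('pics/w5.png',viewer.camera('wrist'))
cv2.imwrite('pics/s5.png',viewer.camera('side')[150:400,200:450])
yaw=np.radians(o['tcp_rot'][2])
t=np.array([.5015,-.0446])-o['ee_pos'][:2]; print((t[0]*np.cos(yaw)+t[1]*np.sin(yaw))/.06,(t[0]*np.sin(yaw)-t[1]*np.cos(yaw))/.06)
E
```

```text
11.1 [ 0.45907003 -0.30656749  0.11910783] [-1.79991591e+02 -7.40922582e-03  1.02712157e+02] [-0.08694088 -0.49896618 -2.68155532] 0.026479292636568487 [-33.7   4.5  -2.8  82.7  -0.   43.6]
4.103487634900647 1.650611768774618
```

View pics/w5.png

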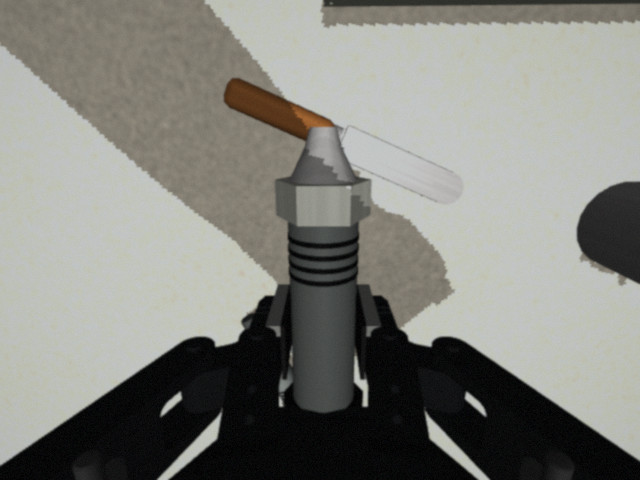

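View pics/s5.png

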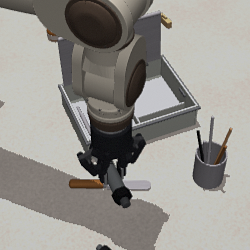

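>>> arm_command:
  motion:
    - [0,[0.82,0.33,0],[0,0,0]]
    - [0,[0.82,0.33,0],[0,0,0]]
    - [0,[0.82,0.33,0],[0,0,0]]
    - [0,[0.82,0.33,0],[0,0,0]]
    - [0,[0.82,0.33,0],[0,0,0]]
    - [0,[0,0,0],[0,0,0]]
    - [0,[0,0,0],[0,0,0]]

```text
time: 12.08
ee_pos: [0.5014, -0.0449, 0.1191]
tcp_rot: [-180.0, 0.0, 102.7]
wrist_force: [0.7, -0.8, -2.8]
opening: 0.0264
```

```bash
python3 - <<'E'
from h import *
o=bot.get_obs(); print(o['time'],o['ee_pos'],o['tcp_rot'],o['wrist_force'],o['opening'],o['q'].round(1))
W=viewer.calibration('wrist'); im=viewer.camera('wrist')
c=np.array([.5395,-.036]);a=np.radians(12.8);R=np.array([[np.cos(a),-np.sin(a)],[np.sin(a),np.cos(a)]])
for x,y,z in [(-83,92,28),(-83,-92,28),(5,92,28),(5,-92,28),(5,-41.5,28),(135,-41.5,28),(-39,0,5),(71,26.5,5),(-39,80,5)]:
    p=c+R@(np.array([x,y])/1e3); u=proj(W,[*p,z/1e3]); print(x,y,[round(float(k)) for k in u]); cv2.circle(im,(int(u[0]),int(u[1])),3,(0,0,255),-1)
cv2.imwrite('pics/w6.png',im)
E
```

```text
12.075 [ 0.50137048 -0.04488978  0.1191439 ] [-1.79991092e+02  1.49632900e-02  1.02732590e+02] [ 0.67319827 -0.77705999 -2.84348338] 0.026422554878445005 [-5.1 -2.1 -9.6 82.6 -0.  72.2]
-83 92 [254, 99]
-83 -92 [268, 350]
5 92 [395, 99]
5 -92 [381, 350]
5 -41.5 [384, 292]
135 -41.5 [559, 292]
-39 0 [324, 229]
71 26.5 [472, 195]
-39 80 [324, 120]
```

View pics/w6.png

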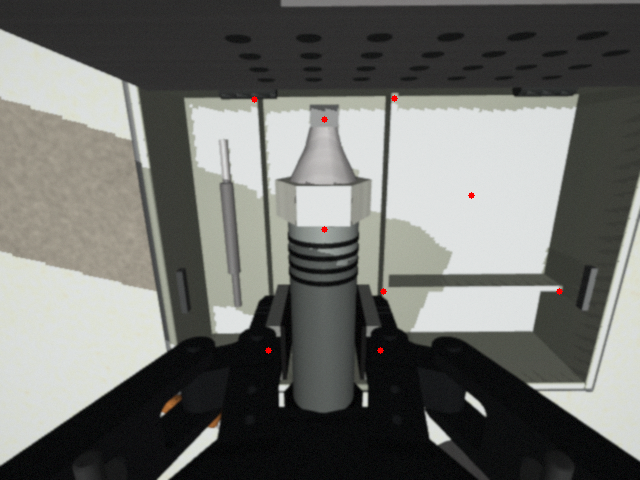

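Handpiece axis (x=324) is centred between the well's dividers (262 and 388), so I'll lower it.

>>> arm_command:
  motion:
    - [0,[0,0,0.6],[0,0,0]]
    - [0,[0,0,0.6],[0,0,0]]
    - [0,[0,0,0.4],[0,0,0]]
    - [0,[0,0,0.17],[0,0,0]]
    - [0,[0,0,0],[0,0,0]]

```text
time: 12.75
ee_pos: [0.5013, -0.0457, 0.0131]
tcp_rot: [-180.0, 0.0, 102.7]
wrist_force: [1.3, 0.4, -1.9]
opening: 0.0267
```

>>> arm_command:
  motion:
    - [0,[0,0,0.02],[0,0,0]]
    - [0.45,[0,0,0],[0,0,0]]
    - [0.45,[0,0,0],[0,0,0]]
    - [0.45,[0,0,0],[0,0,0]]
    - [0.45,[0,0,-0.5],[0,0,0]]
    - [0.45,[0,0,-0.8],[0,0,0]]
    - [0.8,[0,0,-0.8],[0,0,0]]
    - [1,[0,0,-0.8],[0,0,0]]
    - [1,[0,0,-0.8],[0,0,0]]
    - [1,[0,0,0],[0,0,0]]

```text
time: 14.0
ee_pos: [0.5027, -0.0449, 0.2379]
tcp_rot: [179.7, 0.1, 102.8]
wrist_force: [-0.0, 0.4, -0.3]
opening: 0.0853
```

```bash
python3 - <<'E'
from h import *
o=bot.get_obs(); print(o['time'],o['ee_pos'],o['tcp_rot'],o['wrist_force'],o['opening'],o['q'].round(1))
cv2.imwrite('pics/w7.png',viewer.camera('wrist'))
yaw=np.radians(o['tcp_rot'][2])
t=np.array([.470,.325])-o['ee_pos'][:2]; print((t[0]*np.cos(yaw)+t[1]*np.sin(yaw))/.06,(t[0]*np.sin(yaw)-t[1]*np.cos(yaw))/.06)
E
```

```text
14.0 [ 0.50273553 -0.04486545  0.23787359] [1.79652429e+02 1.12339090e-01 1.02756853e+02] [-2.33516139e-04  3.63900738e-01 -3.34910836e-01] 0.08533560481442039 [-5.1 -1.5  4.2 95.3 -0.  72.1]
6.132735449810588 0.8290670406241786
```

View pics/w7.png

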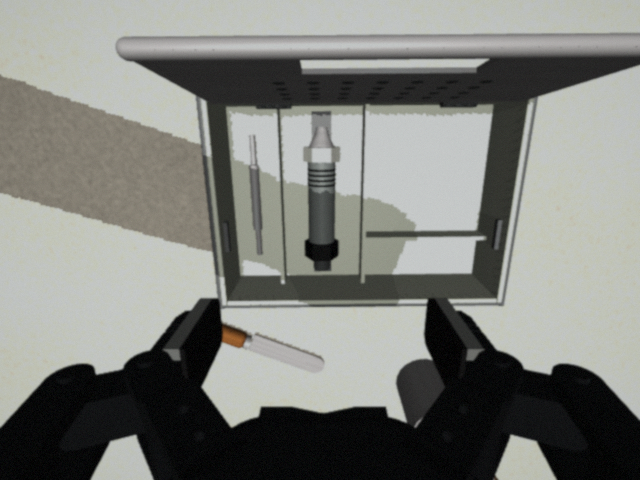

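Handpiece lies in the long well (rings at (321,155) and (322,248)). Rising over the flap and going to the upper-jaw model.

>>> arm_command:
  motion:
    - [1,[0,0,-0.5],[0,0,0]]
    - [1,[0,0,-0.5],[0,0,0]]
    - [1,[0.95,0.13,0],[0,0,0]]
    - [1,[0.95,0.13,0],[0,0,0]]
    - [1,[0.95,0.13,0],[0,0,0]]
    - [1,[0.95,0.13,0],[0,0,0]]
    - [1,[0.95,0.13,0],[0,0,0]]
    - [1,[0.95,0.13,0],[0,0,0]]
    - [1,[0.43,0.05,0.5],[0,0,0.8]]
    - [1,[0,0,0.5],[0,0,1]]
    - [1,[0,0,0],[0,0,1]]
    - [1,[0,0,0],[0,0,1]]

```text
time: 15.55
ee_pos: [0.4682, 0.3247, 0.2317]
tcp_rot: [-179.9, 0.1, 79.8]
wrist_force: [0.4, -1.0, 0.1]
opening: 0.0853
```

>>> arm_command:
  motion:
    - [1,[0,0,0],[0,0,1]]
    - [1,[0,0,0],[0,0,1]]
    - [1,[0,0,0],[0,0,0]]

```text
time: 15.92
ee_pos: [0.4685, 0.3247, 0.2324]
tcp_rot: [-179.9, 0.1, 68.0]
wrist_force: [-0.0, 0.2, -0.3]
opening: 0.0852
```

```bash
python3 - <<'E'
from h import *
o=bot.get_obs(); print(o['time'],o['ee_pos'],o['tcp_rot'],o['wrist_force'],o['opening'],o['q'].round(1))
im=viewer.camera('wrist'); cv2.imwrite('pics/w8.png',im)
m=cv2.inRange(cv2.cvtColor(im,cv2.COLOR_BGR2HSV),(8,50,70),(30,255,255))
for c in cv2.findContours(m,0,2)[0]:
    if cv2.contourArea(c)>150: print(cv2.boundingRect(c),cv2.contourArea(c),cv2.minAreaRect(c))
E
```

```text
15.925 [0.46849245 0.32470461 0.23244554] [-1.79937834e+02  9.22308590e-02  6.79901443e+01] [-0.00662128  0.15606269 -0.2882072 ] 0.08520446283531624 [ 34.7   7.9  13.4  95.6   0.  146.7]
(292, 167, 60, 53) 2537.5 ((321.5, 193.0), (59.0, 52.0), -0.0)
(506, 105, 77, 78) 2243.0 ((541.9024658203125, 141.37806701660156), (53.87995147705078, 68.09176635742188), 51.34019470214844)
```

View pics/w8.png

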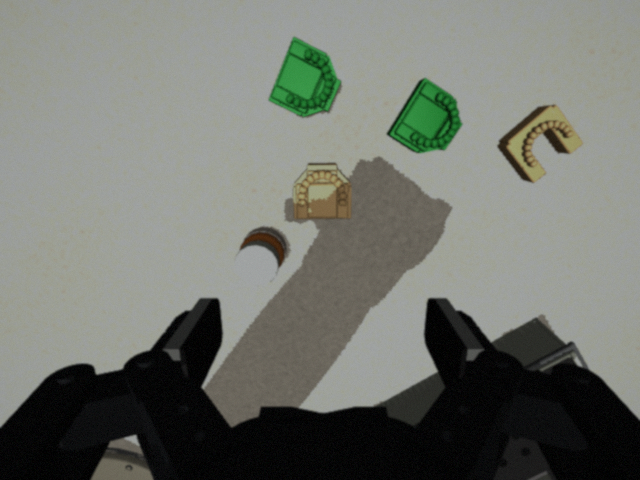

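Upper-jaw model (filled palate) is at (322,192). The jar is at (262,250), and the green look-alikes are at (304,78) and (426,116). I'll confirm in an enlarged crop.

```bash
python3 - <<'E'
from h import *
W=viewer.calibration('wrist'); im=cv2.imread('pics/w8.png')
cv2.imwrite('pics/w8c.png',cv2.resize(im[140:300,220:400],None,fx=4,fy=4,interpolation=cv2.INTER_CUBIC))
o=bot.get_obs(); y=np.radians(o['tcp_rot'][2])
def tool(p): t=p-o['ee_pos']; return np.round([(t[0]*np.cos(y)+t[1]*np.sin(y))*1e3,(t[0]*np.sin(y)-t[1]*np.cos(y))*1e3],1)
for n,u,v,z in [('backL',293.5,219.5,.02),('backR',351.5,219.5,.02),('frontmid',322,163,0.0),('jarlid',258,264,.06)]:
    p=ray(W,u,v,z); print(n,p.round(4),tool(p))
E
```

```text
backL [0.4324 0.3196 0.02  ] [-18.3 -31.6]
backR [0.489  0.2968 0.02  ] [-18.3  29.4]
frontmid [0.4814 0.3609 0.    ] [38.3 -1.6]
jarlid [0.3898 0.2999 0.06  ] [-52.5 -63.8]
```

View pics/w8c.png

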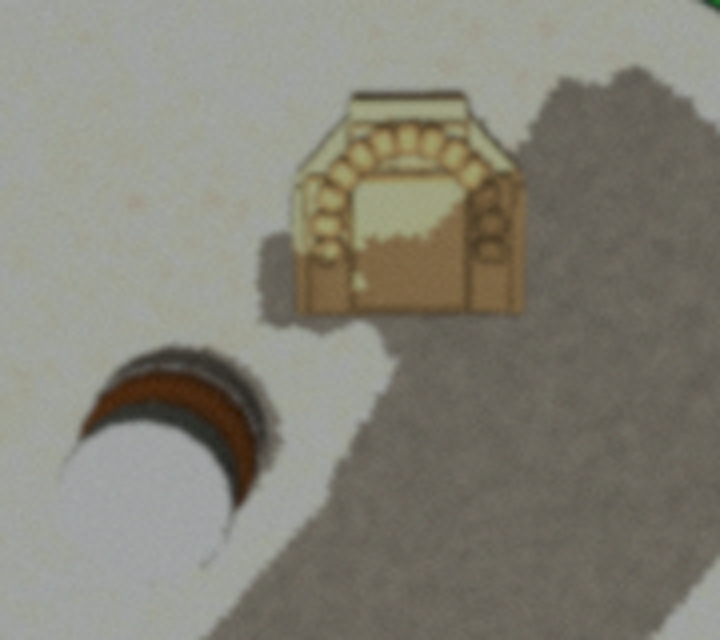

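>>> arm_command:
  motion:
    - [1,[0.05,-0.02,0.6],[0,0,0]]
    - [1,[0,0,0.9],[0,0,0]]
    - [1,[0,0,0.9],[0,0,0]]
    - [1,[0,0,0.7],[0,0,0]]
    - [1,[0,0,0.5],[0,0,0]]
    - [1,[0,0,0.27],[0,0,0]]
    - [1,[0,0,0],[0,0,0]]
  newtons: 30

```text
time: 16.85
ee_pos: [0.4683, 0.3278, 0.0007]
tcp_rot: [-179.9, 0.1, 68.0]
wrist_force: [-0.2, -0.1, 0.7]
opening: 0.0856
```

```bash
python3 - <<'E'
from h import *
o=bot.get_obs(); print(o['time'],o['ee_pos'],o['tcp_rot'],o['wrist_force'],o['opening'])
cv2.imwrite('pics/w9.png',viewer.camera('wrist'))
E
```

```text
16.85 [0.46829714 0.32775032 0.0006891 ] [-1.79943771e+02  8.84444088e-02  6.80061798e+01] [-0.24525833 -0.09842136  0.65771923] 0.08562779632030644
```

View pics/w9.png

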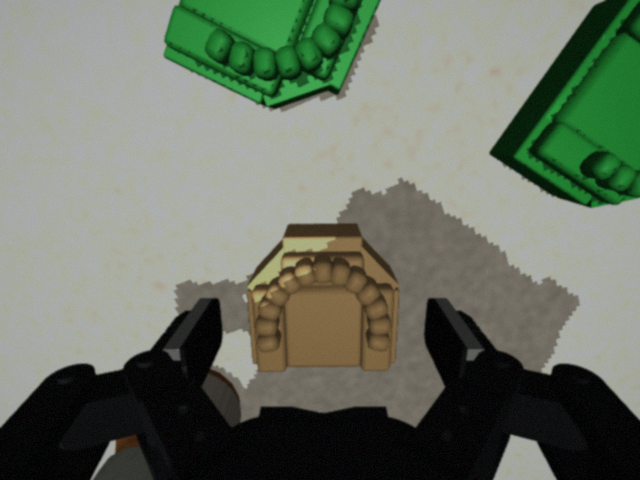

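The model (248–398 px) sits centred between the pads (220 and 426). Closing.

>>> arm_command:
  motion:
    - [0.4,[0,0,0],[0,0,0]]
    - [0.4,[0,0,0],[0,0,0]]
    - [0.4,[0,0,0],[0,0,0]]
    - [0.4,[0,0,0],[0,0,0]]
  newtons: 30

```text
time: 17.4
ee_pos: [0.4697, 0.3286, 0.0031]
tcp_rot: [179.9, -0.1, 68.0]
wrist_force: [-0.9, -0.7, 6.7]
opening: 0.059
```

>>> arm_command:
  motion:
    - [0.4,[0,0,-0.2],[0,0,0]]
    - [0.4,[0,0,-0.5],[0,0,0]]
    - [0.4,[0,0,-0.7],[0,0,0]]
    - [0.4,[0,0,-0.2],[0,0,0]]
    - [0.4,[0,0,0],[0,0,0]]

```text
time: 18.02
ee_pos: [0.4692, 0.3284, 0.0982]
tcp_rot: [180.0, -0.1, 68.0]
wrist_force: [-0.1, -0.4, -1.2]
opening: 0.0593
```

```bash
python3 - <<'E'
from h import *
o=bot.get_obs(); print(o['time'],o['ee_pos'],o['tcp_rot'],o['wrist_force'],o['opening'])
cv2.imwrite('pics/w10.png',viewer.camera('wrist'))
cv2.imwrite('pics/s10.png',cv2.resize(viewer.camera('side')[80:330,200:450],None,fx=2.4,fy=2.4))
E
```

```text
18.025 [0.46917164 0.32836204 0.09820384] [ 1.79956466e+02 -6.79537948e-02  6.79502326e+01] [-0.06401424 -0.38640556 -1.2306979 ] 0.05931043307798238
```

View pics/w10.png

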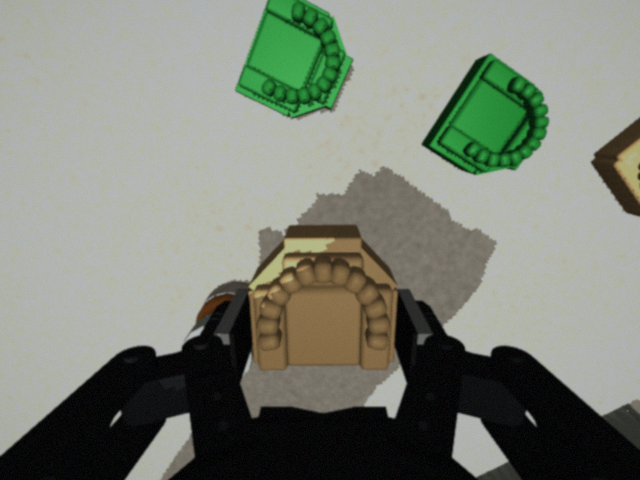

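View pics/s10.png

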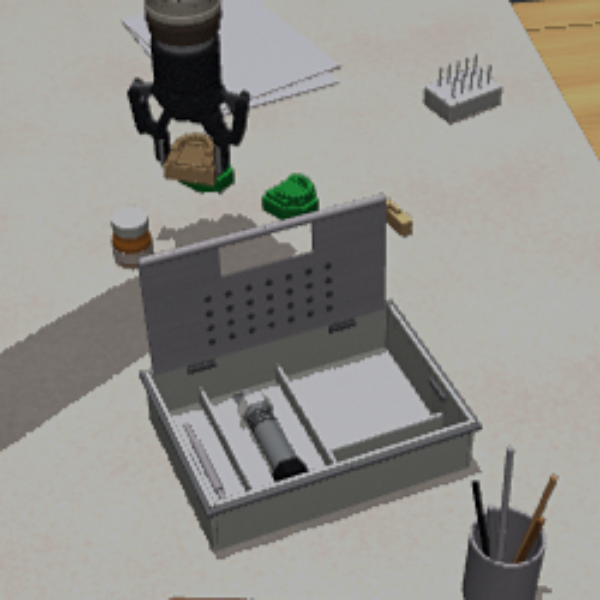

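Model is held level (weight 1.2 N). Lifting above the flap, crossing at yaw 68, then turning to the case axes.

>>> arm_command:
  motion:
    - [0.4,[0,0,-0.7],[0,0,0]]
    - [0.4,[0,0,-0.8],[0,0,0]]
    - [0.4,[0,0,-0.8],[0,0,0]]
    - [0.4,[0,0,-0.6],[0,0,0]]
    - [0.4,[-0.55,0.52,0],[0,0,0]]
    - [0.4,[-0.64,0.6,0],[0,0,0]]
    - [0.4,[-0.64,0.6,0],[0,0,0]]
    - [0.4,[-0.64,0.6,0],[0,0,0]]
    - [0.4,[-0.64,0.6,0],[0,0,0]]
    - [0.4,[-0.64,0.6,0],[0,0,0]]
    - [0.4,[-0.61,0.6,0],[0,0,0]]
    - [0.4,[0,0,0],[0,0,0.5]]

```text
time: 19.62
ee_pos: [0.6003, -0.0104, 0.2688]
tcp_rot: [-179.8, 0.1, 64.7]
wrist_force: [-0.2, 0.8, -1.6]
opening: 0.0597
```

>>> arm_command:
  motion:
    - [0.4,[0,0,0],[0,0,0.95]]
    - [0.4,[0,0,0],[0,0,0.97]]
    - [0.4,[0,0,0],[0,0,0.97]]
    - [0.4,[0,0,0],[0,0,0.97]]
    - [0.4,[0,0,0],[0,0,0.97]]
    - [0.4,[0,0,0],[0,0,0.97]]
    - [0.4,[0,0,0],[0,0,0.97]]
    - [0.4,[0,0,0],[0,0,0.97]]
    - [0.4,[0,0,0],[0,0,0.96]]
    - [0.4,[0,0,0],[0,0,0]]

```text
time: 20.88
ee_pos: [0.5996, -0.0071, 0.2699]
tcp_rot: [-180.0, 0.1, 12.8]
wrist_force: [0.2, -0.4, -1.4]
opening: 0.0592
```

```bash
python3 - <<'E'
from h import *
o=bot.get_obs(); print(o['time'],o['ee_pos'],o['tcp_rot'],o['wrist_force'],o['opening'],o['q'].round(1))
y=np.radians(o['tcp_rot'][2]); t=np.array([.6006,-.0068])-o['ee_pos'][:2]; print((t[0]*np.cos(y)+t[1]*np.sin(y))/.06,(t[0]*np.sin(y)-t[1]*np.cos(y))/.06)
cv2.imwrite('pics/w11.png',viewer.camera('wrist'))
cv2.imwrite('pics/s11.png',viewer.camera('side'))
E
```

```text
20.875 [ 0.59956713 -0.00713067  0.26989959] [-1.79966675e+02  1.39369210e-01  1.27874578e+01] [ 0.18496972 -0.35571781 -1.37038572] 0.05918690992605883 [ -0.7  13.4  23.9 100.7  -0.  166.5]
0.018007378250789026 -0.00156423858109974
```

View pics/w11.png

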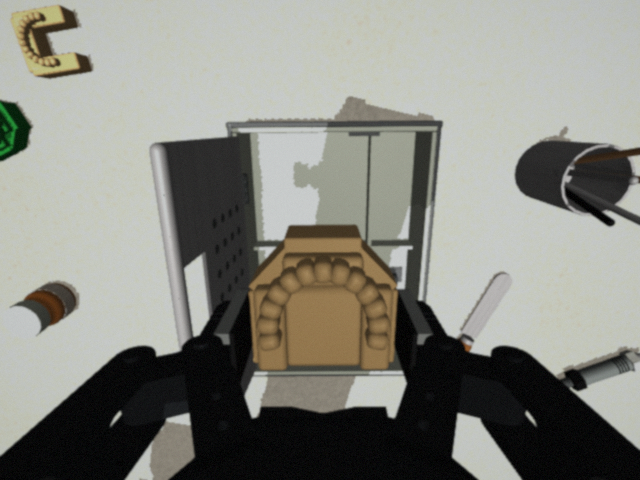

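View pics/s11.png

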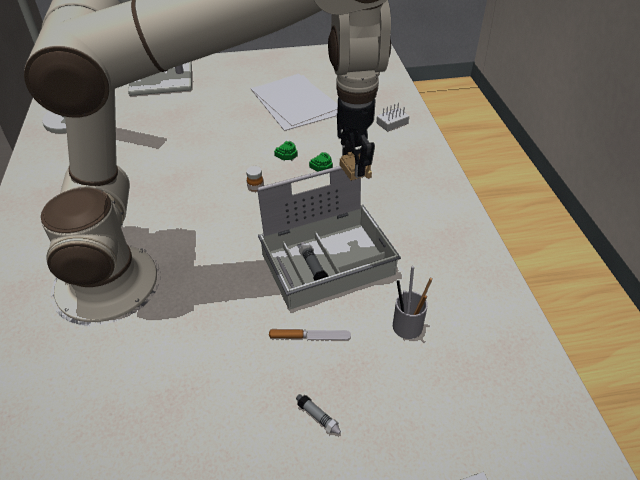

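Model is over the wide well, with the flap clear to the left in the wrist view. Descending in stages.

>>> arm_command:
  motion:
    - [0.4,[0,0,0.6],[0,0,0]]
    - [0.4,[0,0,0.8],[0,0,0]]
    - [0.4,[0,0,0.8],[0,0,0]]
    - [0.4,[0,0,0.5],[0,0,0]]
    - [0.4,[0,0,0],[0,0,0]]

```text
time: 21.6
ee_pos: [0.5981, -0.0071, 0.1068]
tcp_rot: [-179.9, 0.3, 12.8]
wrist_force: [-0.9, -0.2, -0.5]
opening: 0.0592
```

```bash
python3 - <<'E'
from h import *
o=bot.get_obs(); print(o['time'],o['ee_pos'],o['tcp_rot'],o['wrist_force'],o['opening'],o['q'].round(1))
cv2.imwrite('pics/w12.png',viewer.camera('wrist'))
cv2.imwrite('pics/s12.png',cv2.resize(viewer.camera('side')[120:320,240:440],None,fx=3,fy=3))
E
```

```text
21.6 [ 0.59808245 -0.00713772  0.1067658 ] [-179.93130279    0.28391684   12.83354123] [-0.93558753 -0.18497154 -0.52354459] 0.05919731319638198 [ -0.7  11.2   3.2  82.3   0.  166.5]
```

View pics/w12.png

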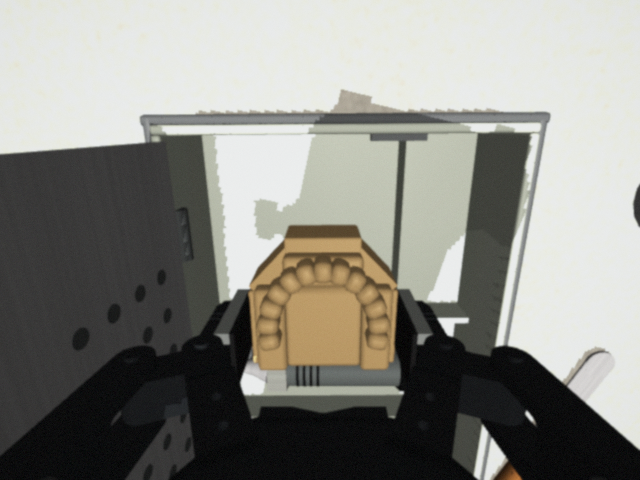

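View pics/s12.png

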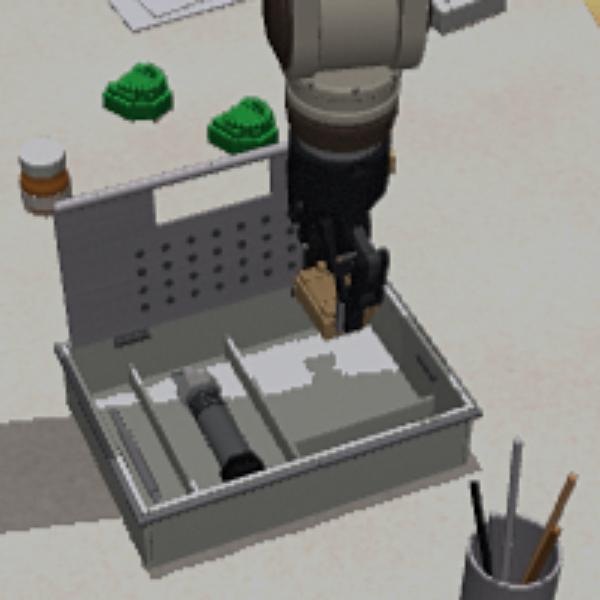

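```bash
python3 - <<'E'
from h import *
W=viewer.calibration('wrist'); o=bot.get_obs(); y=np.radians(o['tcp_rot'][2])
def tool(p): t=p-o['ee_pos']; return np.round([(t[0]*np.cos(y)+t[1]*np.sin(y))*1e3,(t[0]*np.sin(y)-t[1]*np.cos(y))*1e3],1)
for n,u,v,z in [('div far',402,142,.028),('div near',397,280,.028),('rim L',145,118,.068),('rim R',548,118,.068),('far L in floor',224,270,.005),('farL rim inner top',203,137,.005)]:
    print(n,tool(ray(W,u,v,z)))
E
```

```text
div far [66.2 50.1]
div near [-28.   52.8]
rim L [ 79.5 -89.3]
rim R [ 79.4 114.3]
far L in floor [-30.  -75.7]
farL rim inner top [ 68.7 -81.8]
```

>>> arm_command:
  motion:
    - [0.4,[0.03,-0.08,0.4],[0,0,0]]
    - [0.4,[0,0,0.5],[0,0,0]]
    - [0.4,[0,0,0.4],[0,0,0]]
    - [0.4,[0,0,0.18],[0,0,0]]
    - [0.4,[0,0,0],[0,0,0]]

```text
time: 22.32
ee_pos: [0.6009, -0.0021, 0.0215]
tcp_rot: [180.0, -0.0, 12.8]
wrist_force: [0.7, 0.1, -1.3]
opening: 0.0595
```

>>> arm_command:
  motion:
    - [0.4,[0,0,0.1],[0,0,0]]
    - [0.4,[0,0,0.06],[0,0,0]]
    - [0.4,[0,0,0.03],[0,0,0]]
    - [0.4,[0,0,0],[0,0,0]]

```text
time: 22.82
ee_pos: [0.6004, -0.0021, 0.0093]
tcp_rot: [-180.0, 0.0, 12.7]
wrist_force: [0.1, -0.8, -1.8]
opening: 0.0589
```

>>> arm_command:
  motion:
    - [0.4,[0,0,0.02],[0,0,0]]
    - [0.4,[0,0,0.015],[0,0,0]]
    - [0.4,[0,0,0],[0,0,0]]

```text
time: 23.2
ee_pos: [0.6006, -0.0021, 0.0081]
tcp_rot: [180.0, -0.0, 12.8]
wrist_force: [-2.4, 0.6, 4.8]
opening: 0.0589
```

The model is seated, with about 6 N of upward reaction. Releasing gently.

>>> arm_command:
  motion:
    - [0.78,[0,0,0],[0,0,0]]
    - [0.78,[0,0,0],[0,0,0]]
    - [0.78,[0,0,0],[0,0,0]]

```text
time: 23.58
ee_pos: [0.6005, -0.0021, 0.0072]
tcp_rot: [180.0, -0.0, 12.7]
wrist_force: [0.5, -0.7, 0.5]
opening: 0.0665
```

```bash
python3 - <<'E'
from h import *
o=bot.get_obs(); print(o['time'],o['ee_pos'],o['tcp_rot'],o['wrist_force'],o['opening'])
cv2.imwrite('pics/w13.png',viewer.camera('wrist'))
E
```

```text
23.575 [ 0.60047918 -0.00207115  0.00717776] [ 1.79998604e+02 -7.68901493e-04  1.27481170e+01] [ 0.47891146 -0.74149441  0.49008125] 0.06650657639033271
```

View pics/w13.png

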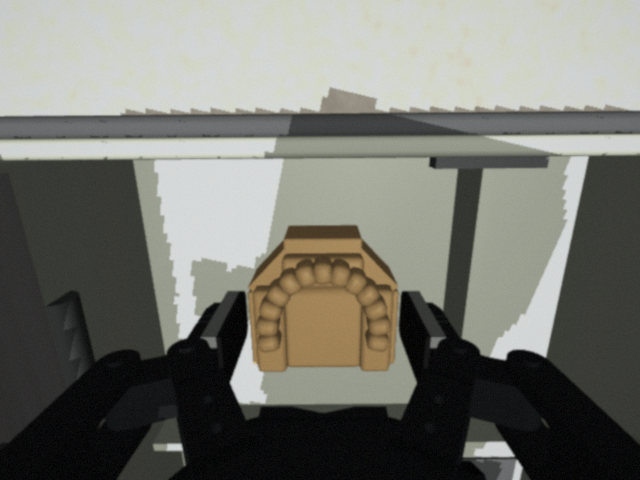

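Model is free between the pads (248–398 px, pads at 243 and 400). Retreating straight up and then going over the flap bar.

>>> arm_command:
  motion:
    - [0.78,[0,0,-0.35],[0,0,0]]
    - [0.78,[0,0,-0.7],[0,0,0]]
    - [0.78,[0,0,-0.8],[0,0,0]]
    - [0.78,[0,0,-0.8],[0,0,0]]
    - [0.6,[0,0,-0.8],[0,0,0]]
    - [0.4,[0,0,-0.65],[0,0,0]]
    - [0.4,[-0.4,-0.5,0],[0,0,0]]
    - [0.4,[-0.4,-0.5,0],[0,0,0]]
    - [0.4,[-0.39,-0.52,0],[0,0,0]]
    - [0.4,[0,0,0],[0,0,0]]
    - [0.4,[0,0,0],[0,0,0]]

```text
time: 25.0
ee_pos: [0.5109, 0.0711, 0.2534]
tcp_rot: [180.0, -0.0, 12.8]
wrist_force: [-0.8, -1.0, -0.4]
opening: 0.0339
```

```bash
python3 - <<'E'
from h import *
o=bot.get_obs(); print(o['time'],o['ee_pos'],o['tcp_rot'],o['wrist_force'],o['opening'])
W=viewer.calibration('wrist');im=viewer.camera('wrist');cv2.imwrite('pics/w14.png',im)
cv2.imwrite('pics/s14.png',cv2.resize(viewer.camera('side')[120:320,240:440],None,fx=3,fy=3))
E
```

```text
25.0 [0.51093754 0.07108868 0.25337449] [ 1.79988163e+02 -3.25211444e-02  1.27728591e+01] [-0.76865618 -0.95245192 -0.37253183] 0.03390855945276026
```

View pics/w14.png

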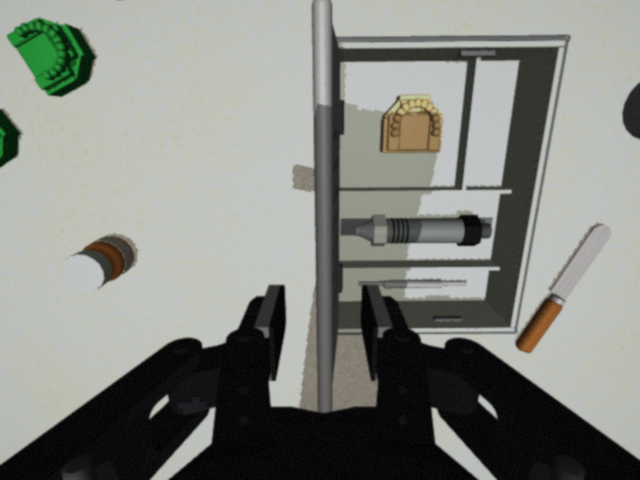

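View pics/s14.png

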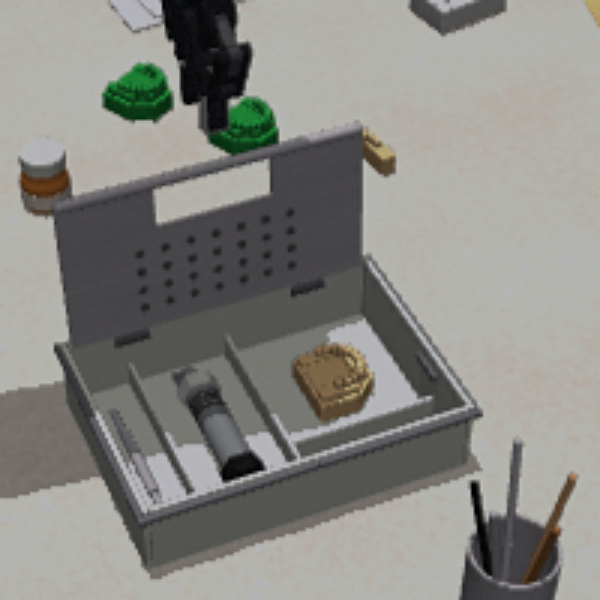

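```bash
python3 - <<'E'
from h import *
W=viewer.calibration('wrist')
c=np.array([.5395,-.036]);a=np.radians(12.8);R=np.array([[np.cos(a),-np.sin(a)],[np.sin(a),np.cos(a)]])
f=lambda u,v,z:(R.T@(ray(W,u,v,z)[:2]-c)*1e3).round(1)
A,B=f(379,230,.023),f(470,229,.023); print('hp rings',A,B,'centre rel well',(A+B)/2-[-39,0])
print('model back L/R',f(382,151,.025),f(440,151,.025),'well ctr 71,26.5'); print('bar',f(324,300,.2085))
E
```

```text
hp rings [-38.6  47.3] [-37.7 -54. ] centre rel well [ 0.85 -3.35]
model back L/R [47.3 48.4] [ 47.2 -11.7] well ctr 71,26.5
bar [-27.6 109.2]
```

>>> arm_command:
  motion:
    - [0.4,[0,-0.03,0.5],[0,0,0]]
    - [0.4,[0,0,0.45],[0,0,0]]
    - [0.4,[0,0,0.12],[0,0,0]]
    - [0,[0,0,0],[0,0,0]]
    - [0,[0,0,0],[0,0,0]]
    - [0,[0,0,0],[0,0,0]]
    - [0,[0,0,0],[0,0,0]]
  newtons: 30

```text
time: 25.98
ee_pos: [0.5106, 0.0728, 0.1898]
tcp_rot: [180.0, -0.1, 12.7]
wrist_force: [0.3, -1.2, 1.1]
opening: 0.0089
```

Checks: handpiece centre is within 4 mm of the long-well centre and the model is about (4, −8) mm from its well centre. Bar is pinched, so I'll swing it back along the arc in stages.

>>> arm_command:
  motion:
    - [0,[0,0.362,-0.009],[0,0,0]]
    - [0,[0,0.359,0.045],[0,0,0]]
    - [0,[0,0.349,0.099],[0,0,0]]
    - [0,[0,0.33,0.15],[0,0,0]]
    - [0,[0,0,0],[0,0,0]]

```text
time: 26.6
ee_pos: [0.53, -0.0105, 0.1724]
tcp_rot: [179.9, -0.1, 12.7]
wrist_force: [3.3, -3.4, 4.7]
opening: 0.0085
```

>>> arm_command:
  motion:
    - [0,[0,0.304,0.197],[0,0,0]]
    - [0,[0,0.271,0.241],[0,0,0]]
    - [0,[0,0.232,0.278],[0,0,0]]
    - [0,[0,0.188,0.31],[0,0,0]]
    - [0,[0,0,0],[0,0,0]]

```text
time: 27.22
ee_pos: [0.5433, -0.0687, 0.109]
tcp_rot: [179.9, -0.1, 12.7]
wrist_force: [7.8, -3.2, 1.5]
opening: 0.0089
```

>>> arm_command:
  motion:
    - [0,[0,0.139,0.334],[0,0,0]]
    - [0,[0,0.088,0.351],[0,0,0]]
    - [0,[0,0.034,0.3],[0,0,0]]
    - [0,[0,0,0],[0,0,0]]

```text
time: 27.72
ee_pos: [0.5469, -0.0841, 0.0499]
tcp_rot: [179.8, -0.1, 12.7]
wrist_force: [10.9, -7.5, -0.0]
opening: 0.0089
```

>>> arm_command:
  motion:
    - [0,[0,0,0.05],[0,0,0]]
    - [0,[0,0,0.03],[0,0,0]]
    - [0,[0,0,0],[0,0,0]]

```text
time: 28.1
ee_pos: [0.547, -0.0843, 0.0464]
tcp_rot: [179.8, -0.1, 12.7]
wrist_force: [9.3, -8.8, -1.0]
opening: 0.0083
```

>>> arm_command:
  motion:
    - [0,[0,0,0.03],[0,0,0]]
    - [0,[0,0,0.03],[0,0,0]]
    - [0,[0,0,0],[0,0,0]]

```text
time: 28.48
ee_pos: [0.547, -0.0844, 0.0428]
tcp_rot: [179.8, -0.1, 12.7]
wrist_force: [9.8, -8.4, -0.5]
opening: 0.0087
```

>>> arm_command:
  motion:
    - [0,[0,0,0.03],[0,0,0]]
    - [0,[0,0,0.03],[0,0,0]]
    - [0,[0,0,0],[0,0,0]]

```text
time: 28.85
ee_pos: [0.5471, -0.0844, 0.0402]
tcp_rot: [179.8, -0.2, 12.7]
wrist_force: [5.1, -8.8, 7.0]
opening: 0.0084
```

```bash
python3 - <<'E'
from h import *
o=bot.get_obs(); print(o['time'],o['ee_pos'],o['wrist_force'],o['opening'])
cv2.imwrite('pics/s15.png',cv2.resize(viewer.camera('side')[170:320,240:440],None,fx=4,fy=4,interpolation=cv2.INTER_CUBIC))
E
```

```text
28.85 [ 0.54710252 -0.08436137  0.04020862] [ 5.06453894 -8.80526882  6.98362543] 0.008434487369064861
```

View pics/s15.png

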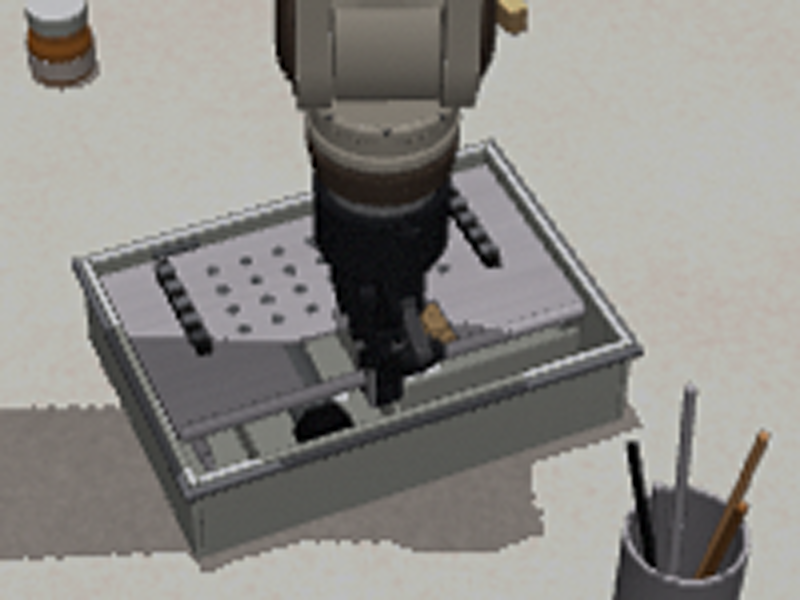

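>>> arm_command:
  motion:
    - [0,[0,0,0.04],[0,0,0]]
    - [0,[0,0,0.03],[0,0,0]]
    - [0,[0,0,0],[0,0,0]]

```text
time: 29.28
ee_pos: [0.5474, -0.0844, 0.0395]
tcp_rot: [179.7, -0.3, 12.7]
wrist_force: [-6.5, -6.3, 34.8]
opening: 0.0084
```

Hard stop: 35 N at the bar with under 1 mm of further travel. Releasing and lifting clear.

>>> arm_command:
  motion:
    - [0,[0,0,-0.05],[0,0,0]]
    - [0.35,[0,0,0],[0,0,0]]
    - [0.35,[0,0,0],[0,0,0]]
    - [0.35,[0,0,0],[0,0,0]]
    - [0.35,[0,0,-0.4],[0,0,0]]
    - [0.35,[0,0,-0.8],[0,0,0]]
    - [0.35,[0,0,-0.8],[0,0,0]]
    - [0.35,[0,0,-0.8],[0,0,0]]
    - [0.35,[0,0,0],[0,0,0]]
    - [0,[0,0,0],[0,0,0]]
    - [0,[0,0,0],[0,0,0]]

```text
time: 30.65
ee_pos: [0.5449, -0.0824, 0.2044]
tcp_rot: [-179.9, 0.1, 12.8]
wrist_force: [0.2, 0.7, 0.0]
opening: 0.0002
```

```bash
python3 - <<'E'
from h import *
o=bot.get_obs(); print(o['time'],o['ee_pos'],o['tcp_rot'],o['wrist_force'],o['opening'])
W=viewer.calibration('wrist');cv2.imwrite('pics/w16.png',viewer.camera('wrist'))
s=viewer.camera('side');cv2.imwrite('pics/s16f.png',s);cv2.imwrite('pics/s16.png',cv2.resize(s[195:315,250:410],None,fx=5,fy=5,interpolation=cv2.INTER_CUBIC))
E
```

```text
30.65 [ 0.54486598 -0.08242525  0.20438793] [-1.79943179e+02  1.40041742e-01  1.27525441e+01] [0.16139604 0.74302447 0.00352611] 0.0001794059018226001
```

View pics/w16.png

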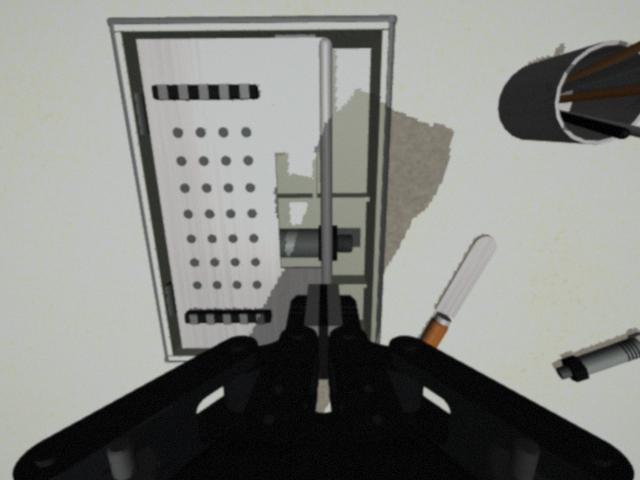

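View pics/s16.png

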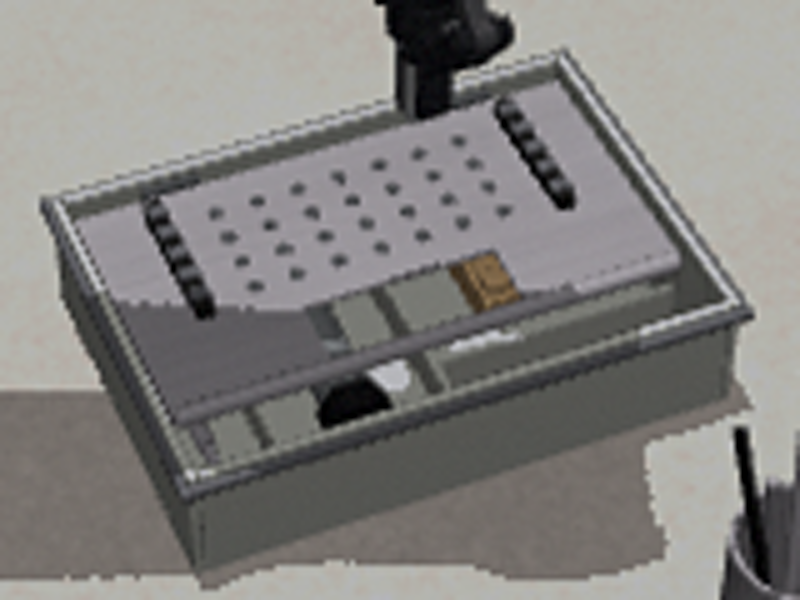

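```bash
python3 - <<'E'
import cv2, numpy as np
a=cv2.imread('pics/side0.png',0).astype(np.float32);b=cv2.imread('pics/s16f.png',0).astype(np.float32)
for n,(x0,y0,x1,y1) in dict(restR=(346,210,368,238),barR=(372,240,392,258),wallR=(385,240,402,262),restL=(276,230,296,260),jar=(242,165,268,192),lower=(343,158,376,186),spat=(265,325,355,345),pot=(388,270,435,342)).items():
    t=a[y0:y1,x0:x1]; r=cv2.matchTemplate(b[y0-6:y1+6,x0-6:x1+6],t,cv2.TM_CCOEFF_NORMED); _,m,_,l=cv2.minMaxLoc(r); print(n,round(m,3),l[0]-6,l[1]-6, 'at0',round(float(r[6,6]),3), 'up1',round(float(r[5,6]),3),'up2',round(float(r[4,6]),3))
E
```

```text
restR 0.918 0 0 at0 0.918 up1 0.642 up2 0.365
barR 0.9 0 0 at0 0.9 up1 0.667 up2 0.404
wallR 0.995 0 0 at0 0.995 up1 0.777 up2 0.518
restL 0.853 0 0 at0 0.853 up1 0.633 up2 0.419
jar 1.0 0 0 at0 1.0 up1 0.945 up2 0.872
lower 0.38 0 0 at0 0.38 up1 0.314 up2 0.21
spat 1.0 0 0 at0 1.0 up1 0.827 up2 0.585
pot 1.0 0 0 at0 1.0 up1 0.959 up2 0.9
```

The flap is within about a pixel of its starting closed picture. It isn't pixel-identical (0.90–0.92 against 0.995 for the wall), so I'll press the bar with shut fingers to be sure.

>>> arm_command:
  motion:
    - [0,[0,0.03,0.6],[0,0,0]]
    - [0,[0,0,0.8],[0,0,0]]
    - [0,[0,0,0.6],[0,0,0]]
    - [0,[0,0,0.25],[0,0,0]]
    - [0,[0,0,0],[0,0,0]]

```text
time: 31.38
ee_pos: [0.5454, -0.0842, 0.0706]
tcp_rot: [-180.0, 0.1, 12.7]
wrist_force: [0.1, -0.7, 0.8]
opening: -0.0001
```

>>> arm_command:
  motion:
    - [0,[0,0,0.06],[0,0,0]]
    - [0,[0,0,0.06],[0,0,0]]
    - [0,[0,0,0.03],[0,0,0]]
    - [0,[0,0,0],[0,0,0]]

```text
time: 31.88
ee_pos: [0.5462, -0.0844, 0.0629]
tcp_rot: [180.0, -0.1, 12.8]
wrist_force: [-1.0, -0.8, 3.3]
opening: -0.0001
```

>>> arm_command:
  motion:
    - [0,[0,0,0.04],[0,0,0]]
    - [0,[0,0,0.02],[0,0,0]]
    - [0,[0,0,0],[0,0,0]]

```text
time: 32.25
ee_pos: [0.5465, -0.0844, 0.0623]
tcp_rot: [179.9, -0.2, 12.7]
wrist_force: [-10.3, 1.5, 27.7]
opening: -0.0003
```

Bar top at 62–63 mm is the closed height (58 + 5 mm), and it holds at 28 N. Retreating for a last look.

>>> arm_command:
  motion:
    - [0,[0,0,-0.3],[0,0,0]]
    - [0,[0,0,-0.8],[0,0,0]]
    - [0,[0,0,-0.9],[0,0,0]]
    - [0,[-0.4,0,-0.8],[0,0,0]]
    - [0,[-0.8,0,-0.3],[0,0,0]]
    - [0,[-0.8,0,0],[0,0,0]]
    - [0,[0,0,0],[0,0,0]]
    - [0,[0,0,0],[0,0,0]]

```text
time: 33.25
ee_pos: [0.4292, -0.1109, 0.2448]
tcp_rot: [180.0, -0.1, 12.7]
wrist_force: [0.1, -0.3, 0.2]
opening: 0.0001
```

```bash
python3 - <<'E'
from h import *
o=bot.get_obs(); print(o['time'],o['ee_pos'],o['wrist_force'])
cv2.imwrite('pics/w17.png',viewer.camera('wrist'))
s=viewer.camera('side');cv2.imwrite('pics/s17.png',s)
a=cv2.imread('pics/side0.png',0);b=cv2.cvtColor(s,cv2.COLOR_BGR2GRAY)
for n,(x0,y0,x1,y1) in dict(restR=(346,210,368,238),barR=(372,240,392,258),jar=(242,165,268,192),lower=(343,158,376,186),spat=(265,325,355,345),pot=(388,270,435,342)).items():
    r=cv2.matchTemplate(b[y0-6:y1+6,x0-6:x1+6],a[y0:y1,x0:x1],cv2.TM_CCOEFF_NORMED); _,m,_,l=cv2.minMaxLoc(r); print(n,round(m,3),l[0]-6,l[1]-6)
E
```

```text
33.25 [ 0.42915019 -0.11086041  0.24479613] [ 0.11923931 -0.26791203  0.15763636]
restR 0.915 0 0
barR 0.897 0 0
jar 0.54 0 0
lower 1.0 0 0
spat 0.919 0 0
pot 1.0 0 0
```

View pics/s17.png

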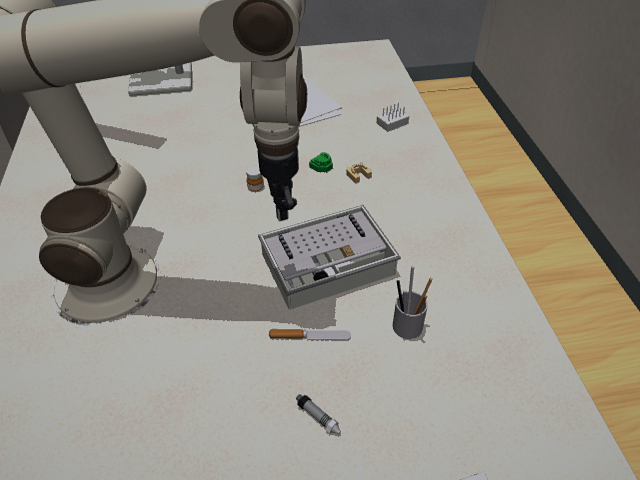

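View pics/w17.png

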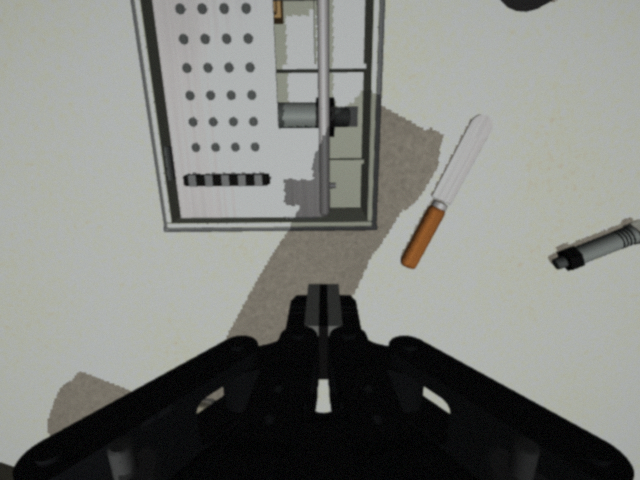

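The side view shows the flap level with its bar near (345,262). The handpiece's black ring and the model show under it, and the bystanders are where they started. The flap patches match as before the press, so it is on its stop. Handing in.

```bash
python3 - <<'E'
from workcell import bot
print(bot.job_done()); print(bot.get_obs()['time'])
E
```

```text
the job is handed in; nothing more can be done
None
the job is handed in; nothing more can be done
```

I swung the flap up to about 1.67 rad and laid the larger handpiece lengthwise in the long well. I then stood the buff upper-jaw model teeth up in the wide well, closed the flap and handed in at about 33 s. No verdict was reported.

**Last checks**
- **Handpiece:** about 1 mm in x and 3 mm in y from the long-well centre, lying along the case's y. Measured before the flap was closed.
- **Model:** about 4 mm in x and 8 mm in y from the wide-well centre, standing teeth up. It was set on the floor (about 6 N of upward force) before release. Measured before the flap was closed.
- **Flap:** the bar came to a hard stop at 35 N. A second press with shut fingers met its top at 62–63 mm, the closed height, and it held at 28 N.
- **Bystanders:** jar, spatula, lower-jaw model and pot all matched their starting pictures with no shift. The jar and spatula were checked before the final retreat, because in the last picture the arm hides part of the jar and its shadow falls near the spatula.

**One check that disagreed:** image patches on the closed flap match the starting picture at only 0.90–0.92, against 0.995 for the case wall. There was no shift to the nearest pixel and pressing the bar again changed nothing, so I put it down to different shadows.

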